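# Stand the toppled gas filter upright in its bin

### The job

One gas filter cartridge with a green cap has toppled over in its deep storage bin and leans on the rim. Tip it upright so that it stands by itself on its foot on the floor of that same bin, without taking it out of the bin, and let go of it. Leave the spent cartridge with the orange cap leaning in its own bin, undisturbed.

Things in the scene. Friction and masses are not known exactly. Their poses are not given: they have to be found in the camera images.
- green_mid (a point): Green-capped filter cartridge, 0.3 kg, 240 mm long. From below: flat steel foot, dia. 52, 30 high; aluminium tube, dia. 40, to 165; green cap, dia. 40, 165 to 225 (pinch here); brass stub, dia. 16, to 240. Point: on its axis, 120 mm from either end; +z runs foot to stub. Leans 39 deg, foot at its bin's far (+x) wall, tube on the -x rim, cap outside above it. Upright, the point is 126 mm above the bench.
- orange_mid (a point): Spent cartridge with an orange cap: otherwise the same in size, shape, axes and lean as the green-capped one, and the point is likewise on its axis, half-way along. It leans in the other bin and is to be left as it is.
- bin_green: Grey deep bin holding the green-capped cartridge, fixed to the bench. Inside 145 mm (its x) by 84 mm (its y); walls 5 mm, with a lip 6 mm further outward at the rim; rim 145 mm and inner floor 6 mm above the bench. Origin: centre of its underside. Its +x points away from the robot, within 20 degrees of straight ahead; the cartridge leans towards -x.
- bin_orange: Second grey bin, same size and axes, holding the orange-capped cartridge, left or right of the first, at least 300 mm away between centres. Both bins' places and turns vary. Other things near by (amber bottle, spanner, vial rack, jar) are lower than 120 mm.
There are look-alikes about, which are no part of the job. What is shaped like the bin_green but yellow is not meant.

How it is judged:
By the outcome, as a careful person would: the job done as asked, in the order asked, and still so for the second after the job is handed in, with the robot touching nothing.
It also fails if it takes over 37 s, if anything falls off the work surface, if the arm or the gripper's body presses on something with over 40 N, if the wrist force passes 120 N, or if a joint passes its speed limit or range.

### The arm

A 6-joint arm with a two-finger parallel gripper is mounted at the origin on the work surface. World frame = base frame: x ahead of the robot, y to its left, z up, the work surface at z = 0. Lengths are in m, angles in rad, forces in N, time in s.
With the tool pointing down it reaches from about 0.275 to 0.75 m from the base axis. Payload 10.2 kg.
Tool frame: the origin (TCP) lies at the very end of the fingers, on their centre line; the grasp point (between the pads) lies 19 mm behind it; z points along the fingers, y is the direction in which the jaws open and shut (so a half turn about z gives the same grasp; the last joint's range is limited). The gripper opens to 88 mm and grips with 3 to 60 N. Pads are 18 mm wide; open, the fingers measure 123 mm over their backs; the gripper's body (75 mm by 187 mm) begins 45 mm behind the grasp point.
Start: joints at [-1.361, 0.313, 1.498, -0, 1.331, -0.223], TCP at [0.22, -0.477, 0.239] pointing down, gripper open.
Joint ranges: [-2.94, 2.94], [-0.97, 2.17], [0.19, 2.56], [-1.23, 4.37], [0.02, 3.11], [-2.88, 2.88]. Speed limits (rad/s): [2.39, 2.39, 3.01, 3.14, 3.14, 3.14].

### API

Orientations are given as a unit quaternion [w, x, y, z].
In Python, from rig import status, eyes, ctrl gives the robot as it stands.
- The arm moves only by the shell command python3 -m inch 'ROWS'. ROWS is JSON, a list of rows, each an object with "gripper": the closure in counts, from 0 (fully open) to 255 (shut); "slide": the shift along the tool's x, y, z in mm, a list of three; "twist": the turn about the tool's z in rad. A call has 1 to 12 rows; each row is the pose to reach, as a shift and turn from the pose commanded when the call began, along the tool's axes at that moment; what a row does not reach only later rows make up. A row lasts 1/8 s, in which the tool goes at most 62.5 mm and 10.7 degrees, less where a joint would pass 70% of its speed; a pose out of reach is approached as far as the arm can. A call with a gripper value outside its range is refused whole. The fingers move at their own pace and stop on an object; the grip force is fixed at half the most. Time passes only in rows, so rows that repeat a pose let the fingers close. It gives the time, the measured TCP pose, the force and the opening at its end, in the units of the state.
- status.observe(): the state, without advancing time (a new reading comes with each control period).
- eyes.capture(name): name is "scene" or "top" or "wrist"; returns the picture (420x560x3 uint8, red, green, blue); there is no depth.
- eyes.camera_info(name): a dict with "K" (3x3 intrinsics, pixels), "eye" and "attitude" of the camera in the world. Camera axes: x right, y down, z forward; pixel columns grow to the right and rows downward; lengths in m; the calibration is good to about 2 mm. A picture is of the moment at which its call begins: read the wrist's pose just before it. camera_info takes no time and is no camera call; for the wrist camera it gives the pose at the moment of the call.
- ctrl.close_job(): hands the job in, once; it reports no verdict.
The state is a dict: "clock": time; "joint_positions": joint angles; "dq": joint speeds; "effort": joint torques, N m; "ee_pos": TCP position; "tcp_rot": TCP orientation; "contact_force": force on the tool from outside, world axes, zero at the start; "wrist_torque": the same for the moment, N m; "width": finger opening in m.
Only numpy, scipy, OpenCV 4.12 (cv2) and the standard library are available. Lean on these libraries where they do the work, as an engineer would, in place of code of your own. Each camera call takes 0.05 s, during which the arm holds its last target.

## Working session

There is one attempt and no reset: what is moved stays moved. The work goes in short steps, Python scripts to look and compute and a shell command to move; the robot and the scene stay as the last step left them, time stands still between calls to the robot, and variables do not carry over. Pictures are saved under pics/ and viewed, and the job is handed in when it is done.

```bash
ls; mkdir -p pics; python3 - <<'E'
from rig import status, eyes, ctrl
import cv2, numpy as np
s=status.observe(); print(s['clock'],s['ee_pos'],s['tcp_rot'],s['width'])
for n in ['scene','top']:
    im=eyes.capture(n); cv2.imwrite(f'pics/{n}0.png',im[:,:,::-1]); 
    print(n,eyes.camera_info(n))
E
```

```text
pics
0.0 [ 0.22013857 -0.4763651   0.23817724] [-6.18157841e-04  9.76674024e-01  2.14726498e-01  5.09803177e-07] 0.08841453752651054
scene {'K': array([[435.83040255,   0.        , 280.87493557],
       [  0.        , 435.83040255, 209.8845386 ],
       [  0.        ,   0.        ,   1.        ]]), 'eye': array([ 0.80769987, -0.48658148,  0.78492947]), 'attitude': array([-0.34492125,  0.90310313,  0.23691767, -0.09645767])}
top {'K': array([[465.17786783,   0.        , 281.96960466],
       [  0.        , 465.17786783, 217.65466374],
       [  0.        ,   0.        ,   1.        ]]), 'eye': array([0.35807835, 0.07224909, 1.10785191]), 'attitude': array([-0.03022962,  0.71441735, -0.69758122,  0.04554619])}
```

View pics/scene0.png

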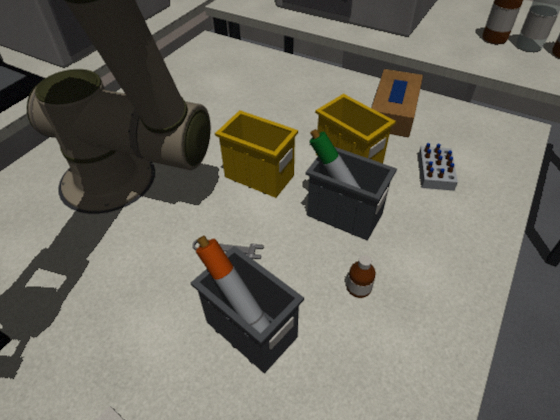

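View pics/top0.png

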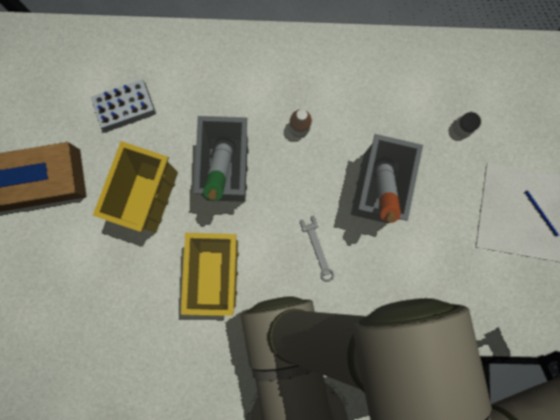

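The scene view has the green cartridge's cap at about (325,148), in the grey bin at about (350,190). The orange one is in the grey bin at about (250,305). The two yellow bins, at (258,152) and (355,130), are look-alikes. In the top view the green bin is at (221,158) and the orange one at (390,178). The grey bin holding the green cap fits the description, so I'm enlarging it to confirm.

```bash
cat > h.py <<'E'
import numpy as np, cv2
from scipy.spatial.transform import Rotation as R
from rig import status, eyes, ctrl
def rot(q): return R.from_quat([q[1],q[2],q[3],q[0]]).as_matrix()
def ray(ci,uv):
    d=np.linalg.inv(ci['K'])@np.array([uv[0],uv[1],1.]); d=rot(ci['attitude'])@d
    return ci['eye'],d/np.linalg.norm(d)
def onz(ci,uv,z):
    o,d=ray(ci,uv); return o+d*(z-o[2])/d[2]
def tri(c1,p1,c2,p2):
    o1,d1=ray(c1,p1);o2,d2=ray(c2,p2)
    A=np.stack([d1,-d2],1); t=np.linalg.lstsq(A,o2-o1,rcond=None)[0]
    a=o1+d1*t[0];b=o2+d2*t[1]; return (a+b)/2,np.linalg.norm(a-b)
def proj(ci,P):
    p=rot(ci['attitude']).T@(np.asarray(P)-ci['eye']); p=ci['K']@p; return p[:2]/p[2]
E
python3 - <<'E'
import cv2,numpy as np
t=cv2.imread('pics/top0.png');s=cv2.imread('pics/scene0.png')
a=cv2.resize(t[105:215,180:265],None,fx=5,fy=5,interpolation=cv2.INTER_CUBIC)
b=cv2.resize(s[120:245,295:405],None,fx=3.4,fy=4.4,interpolation=cv2.INTER_CUBIC)
b=cv2.resize(s[120:245,295:405],None,fx=4.4*.8,fy=4.4,interpolation=cv2.INTER_CUBIC) if 0 else cv2.resize(s[120:245,295:395],(360,550) if 0 else (375,469),interpolation=cv2.INTER_CUBIC)
h=max(a.shape[0],b.shape[0]);o=np.zeros((h,a.shape[1]+b.shape[1],3),np.uint8)
o[:a.shape[0],:a.shape[1]]=a;o[:b.shape[0],a.shape[1]:]=b
o=cv2.convertScaleAbs(o,alpha=1.5,beta=15)
cv2.imwrite('pics/crop0.png',o);print(o.shape)
for n,im in (('top',t),('scene',s)):
    hsv=cv2.cvtColor(im,cv2.COLOR_BGR2HSV); m=cv2.inRange(hsv,(50,100,30),(90,255,255))
    k,l,st,c=cv2.connectedComponentsWithStats(m)
    for i in range(1,k):
        if st[i,4]>40: 
            ys,xs=np.where(l==i); print(n,st[i],c[i],cv2.minAreaRect(np.stack([xs,ys],1).astype(np.float32)))
E
```

```text
(550, 800, 3)
top [204 171  21  29 374] [214.63368984 183.64705882] ((213.9807586669922, 184.5961456298828), (18.238801956176758, 27.848491668701172), 11.309932708740234)
scene [310 132  29  32 494] [324.26518219 147.9534413 ] ((323.9999694824219, 148.0), (29.95380973815918, 17.750404357910156), 56.30992889404297)
```

View pics/crop0.png

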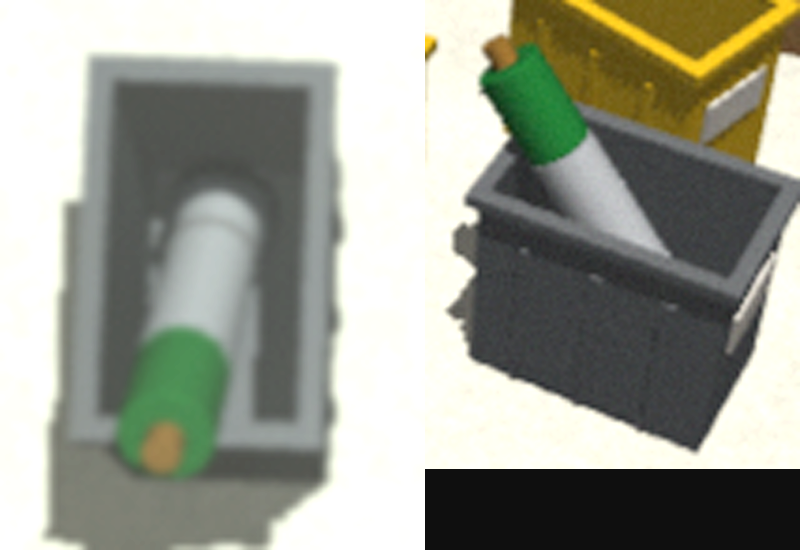

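```bash
python3 - <<'E'
from h import *
T=eyes.camera_info('top');S=eyes.camera_info('scene')
c=[onz(T,p,.145) for p in [(197.6,116.4),(247.4,117.6),(245,194),(194,192.6)]] # +x+y,+x-y,-x-y,-x+y
C=np.array(c);print(C.round(4));print('sides',[np.linalg.norm(C[i]-C[(i+1)%4]).round(4) for i in range(4)])
ctr=C.mean(0);ax=(C[0]+C[1]-C[2]-C[3]);ang=np.arctan2(ax[1],ax[0]);ay=C[0]+C[3]-C[1]-C[2];ang2=np.arctan2(-ay[0],ay[1])
print('ctr',ctr,'yaw',np.degrees([ang,ang2]))
# scene check corners: crop (467,198) -x -y?; (800,185),(738,300)
for p in [(467,198),(738,300),(798,182)]:
    q=(295+(p[0]-425)/3.75,120+p[1]/3.75); print('scene',onz(S,q,.145).round(4))
cap,e=tri(T,(214.3,184.2),S,(324.2,148)); print('cap',cap,e)
st,e=tri(T,(212.4,194),S,(295+70/3.75,120+45/3.75)); print('stub',st,e)
# predicted
for yaw in [ang]:
    u=np.array([np.cos(yaw),np.sin(yaw)]);v=np.array([-u[1],u[0]])
    for n,P in(('cap',cap),('stub',st)): d=P[:2]-ctr[:2]; print(n,'in bin',d@u,d@v,P[2])
E
```

```text
[[0.6736 0.2365 0.145 ]
 [0.6742 0.1309 0.145 ]
 [0.5097 0.1309 0.145 ]
 [0.5099 0.2372 0.145 ]]
sides [np.float64(0.1056), np.float64(0.1645), np.float64(0.1062), np.float64(0.1637)]
ctr [0.59186266 0.18388674 0.145     ] yaw [-0.10552469  0.10862927]
scene [0.5117 0.1293 0.145 ]
scene [0.6752 0.1289 0.145 ]
scene [0.6714 0.233  0.145 ]
cap [0.52311609 0.19160751 0.17260604] 0.0017817477244058393
stub [0.49717663 0.18989011 0.20731609] 0.0025484990324641456
cap in bin -0.06876067405008388 0.0075941471100843825 0.17260604471213997
stub in bin -0.09469693312070984 0.005828980268449478 0.2073160851623317
```

The enlarged crop confirms it: a grey bin (not yellow) holding the green-capped cartridge, with its cap over the near rim. The measured rim is 164 x 106 mm, against 167 x 106 expected. The stub is at z = 0.207 and x = -95 mm in the bin, against about 0.209 and -99 from the 39° geometry. Next I'll check the lean direction.

```bash
python3 - <<'E'
from h import *
T=eyes.camera_info('top');S=eyes.camera_info('scene')
# axis pixel centres along the tube in top crop /5: tube/foot seam, cap/tube seam
for p,z in (((218,205),.062),((190,335),.160),((172,405),.185)):
    print(onz(T,(180+p[0]/5,105+p[1]/5),z).round(4))
c=np.array([.592,.1835])
print('expected cap pinch',c+[-.078,.0075])
for yl in (.18,.19,.20):
  print(yl,'tip px top',proj(T,[c[0]-.0987,yl,.209]),'cap207',proj(T,[c[0]-.0779,yl,.1832]),proj(S,[c[0]-.0987,yl,.209]))
s=status.observe();M=rot(s['tcp_rot']);print(M.round(3))
print('yaw fix then delta to hover', (np.array([.514,.191,.30])-s['ee_pos']).round(3), (M.T@(np.array([.514,.191,.30])-s['ee_pos'])).round(3))
E
python3 -m inch '[{"gripper":0,"slide":[0,0,-30],"twist":0.12},{"gripper":0,"slide":[0,0,-60],"twist":0.25},{"gripper":0,"slide":[0,0,-85],"twist":0.37},{"gripper":0,"slide":[0,0,-85],"twist":0.433},{"gripper":0,"slide":[0,0,-85],"twist":0.433}]'
```

```text
[0.6328 0.1884 0.062 ]
[0.5518 0.1871 0.16  ]
[0.518  0.1902 0.185 ]
expected cap pinch [0.514 0.191]
0.18 tip px top [217.65970445 196.52047691] cap207 [219.5197509 188.2228369] [310.53748255 133.24207284]
0.19 tip px top [212.51115494 196.38765149] cap207 [214.5253617 188.0921691] [312.68229144 130.65853579]
0.2 tip px top [207.36029085 196.25476636] cap207 [209.52879428 187.96144431] [314.80049255 128.10704923]
[[ 0.908  0.419 -0.   ]
 [ 0.419 -0.908  0.001]
 [ 0.    -0.001 -1.   ]]
yaw fix then delta to hover [0.294 0.667 0.062] [ 0.547 -0.483 -0.061]
clock: 0.72
ee_pos: [0.2202, -0.4765, 0.3234]
tcp_rot: [-0.0, 1.0, 0.0, -0.0]
contact_force: [0.9, -0.2, 0.1]
width: 0.0882
```

```bash
python3 -m inch '[{"gripper":0,"slide":[15,-35,0],"twist":0},{"gripper":0,"slide":[40,-90,0],"twist":0},{"gripper":0,"slide":[65,-145,0],"twist":0},{"gripper":0,"slide":[90,-200,0],"twist":0},{"gripper":0,"slide":[114,-255,0],"twist":0},{"gripper":0,"slide":[138,-310,0],"twist":0},{"gripper":0,"slide":[162,-365,0],"twist":0},{"gripper":0,"slide":[186,-420,0],"twist":0},{"gripper":0,"slide":[210,-475,0],"twist":0},{"gripper":0,"slide":[234,-530,0],"twist":0},{"gripper":0,"slide":[258,-585,0],"twist":0},{"gripper":0,"slide":[280,-635,0],"twist":0}]'
python3 -m inch '[{"gripper":0,"slide":[10,-22,0],"twist":0},{"gripper":0,"slide":[14,-30,0],"twist":0},{"gripper":0,"slide":[14,-30,0],"twist":0},{"gripper":0,"slide":[14,-30,0],"twist":0}]'
python3 - <<'E'
from h import *
im=eyes.capture('wrist');W=eyes.camera_info('wrist');cv2.imwrite('pics/w1.png',im[:,:,::-1])
hsv=cv2.cvtColor(im,cv2.COLOR_RGB2HSV)
for n,m in (('green',cv2.inRange(hsv,(50,100,30),(90,255,255))),):
    k,l,st,c=cv2.connectedComponentsWithStats(m)
    for i in range(1,k):
        if st[i,4]>100: print(n,st[i],c[i],onz(W,c[i],.18))
print(W['eye'],status.observe()['ee_pos'])
print(proj(W,[.514,.190,.183]),proj(W,[.4933,.19,.209]))
E
```

```text
clock: 2.22
ee_pos: [0.5006, 0.1605, 0.3232]
tcp_rot: [0.0, 1.0, 0.001, -0.0]
contact_force: [0.3, -1.0, -0.1]
width: 0.0883
clock: 2.72
ee_pos: [0.5142, 0.1874, 0.3239]
tcp_rot: [0.0, 1.0, -0.001, 0.0]
contact_force: [-0.5, -0.0, -0.4]
width: 0.0881
green [ 255  152   47   77 2939] [278.30588636 188.58625383] [0.52443777 0.19059589 0.18      ]
[0.5917472  0.18651244 0.47046002] [0.51419072 0.18742047 0.3239598 ]
[278.99605532 201.02410926] [278.74219048 233.70518253]
```

View pics/w1.png

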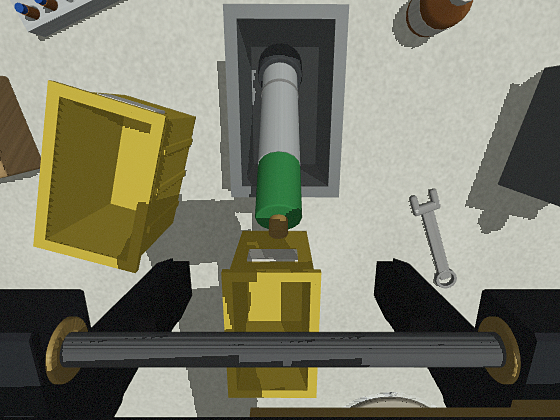

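The wrist view shows the green cap at (278,188) and the stub end at about (278,235), where the model predicts (279,234). The cartridge leans along x at y = 0.1905. I'll descend and pinch the cap high up.

```bash
python3 -m inch '[{"gripper":0,"slide":[0,-3,30],"twist":0},{"gripper":0,"slide":[0,-3,75],"twist":0},{"gripper":0,"slide":[0,-3,115],"twist":0},{"gripper":0,"slide":[0,-3,145],"twist":0},{"gripper":0,"slide":[0,-3,160],"twist":0},{"gripper":0,"slide":[0,-3,160],"twist":0},{"gripper":0,"slide":[0,-3,160],"twist":0}]'
python3 - <<'E'
from h import *
im=eyes.capture('wrist');cv2.imwrite('pics/w2.png',im[:,:,::-1])
im=eyes.capture('scene');cv2.imwrite('pics/s2.png',cv2.resize(im[60:260,230:450,::-1],None,fx=3,fy=3)[:600])
E
```

```text
clock: 3.65
ee_pos: [0.5149, 0.1913, 0.1651]
tcp_rot: [-0.0, 1.0, -0.0, 0.001]
contact_force: [0.4, -0.3, 1.0]
width: 0.088
```

View pics/w2.png

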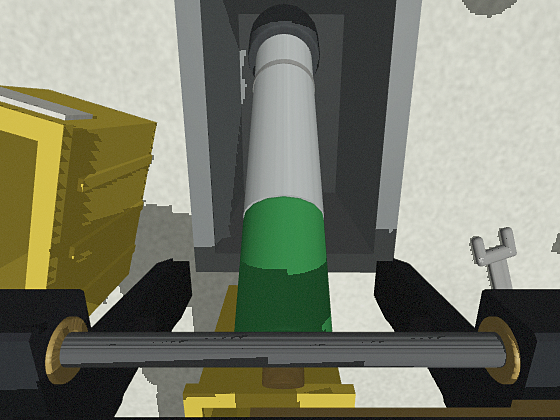

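View pics/s2.png

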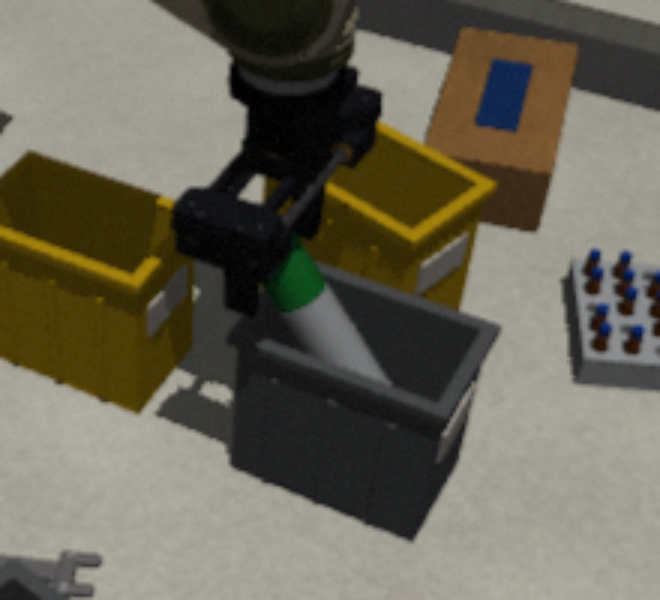

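The cap is centred between the fingers, at column 283 against a finger midpoint of 282. Closing now.

```bash
python3 -m inch '[{"gripper":255,"slide":[0,0,0],"twist":0},{"gripper":255,"slide":[0,0,0],"twist":0},{"gripper":255,"slide":[0,0,0],"twist":0},{"gripper":255,"slide":[0,0,0],"twist":0},{"gripper":255,"slide":[0,0,0],"twist":0},{"gripper":255,"slide":[0,0,0],"twist":0}]'
python3 - <<'E'
import numpy as np
L=207
for th,xc in zip(np.radians([39,34,29,24,19,14,9,4,0]),np.linspace(32.1,4,9)):
    print(round(np.degrees(th)),'px',round(xc+26*np.cos(th)-L*np.sin(th)+78.0,1),'up',round(6+26*np.sin(th)+L*np.cos(th)-183.2,1))
E
```

```text
clock: 4.5
ee_pos: [0.5143, 0.1913, 0.1637]
tcp_rot: [0.0, 1.0, -0.0, -0.0]
contact_force: [-0.1, -0.9, -0.2]
width: 0.0392
39 px 0.0 up 0.0
34 px 12.4 up 8.9
29 px 25.5 up 16.5
24 px 39.1 up 22.5
19 px 53.2 up 27.0
14 px 67.7 up 29.9
9 px 82.3 up 31.3
4 px 97.0 up 31.1
0 px 108.0 up 29.8
```

```bash
python3 -m inch '[{"gripper":255,"slide":[6,0,-5],"twist":0},{"gripper":255,"slide":[12,0,-9.5],"twist":0},{"gripper":255,"slide":[19,0,-13.5],"twist":0},{"gripper":255,"slide":[25,0,-17],"twist":0},{"gripper":255,"slide":[32,0,-20],"twist":0},{"gripper":255,"slide":[39,0,-23],"twist":0},{"gripper":255,"slide":[39,0,-23],"twist":0},{"gripper":255,"slide":[39,0,-23],"twist":0}]'
python3 - <<'E'
from h import *
im=eyes.capture('wrist');a=im[:,:,::-1]
im=eyes.capture('scene');b=cv2.resize(im[80:240,270:420,::-1],None,fx=2.6,fy=2.6)[:420]
o=np.zeros((420,950,3),np.uint8);b=b[:420];o[:,:560]=a;o[:b.shape[0],560:560+b.shape[1]]=b;cv2.imwrite('pics/m3.png',cv2.resize(o,(800,354)))
print(status.observe()['wrist_torque'])
E
```

```text
clock: 5.5
ee_pos: [0.5532, 0.1913, 0.1865]
tcp_rot: [0.0, 1.0, -0.0, -0.0]
contact_force: [-0.4, -0.2, -3.1]
width: 0.0392
[-0.0120471   0.26289172  0.01955391]
```

View pics/m3.png

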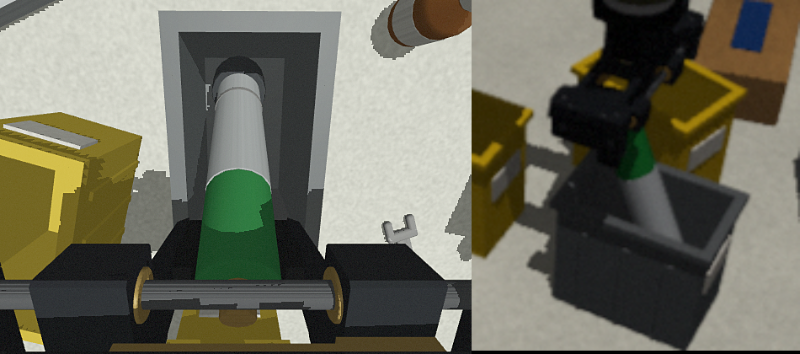

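```bash
cat >> h.py <<'E'
def tilt(W,ee,uv,d=177,r=20):
    P=np.array([ee[0],ee[1],ee[2]+.019])
    best=[]
    for th in np.radians(np.arange(-10,50,.25)):
        s,c=np.sin(th),np.cos(th); X=P+1e-3*(d*np.array([s,0,-c])+r*np.array([c,0,s]))
        best.append((abs(proj(W,X)[1]-uv[1]),np.degrees(th)))
    return min(best)
E
python3 - <<'E'
from h import *
W=eyes.camera_info('wrist');ee=status.observe()['ee_pos']
for r in (80,84,88): print('seam now',tilt(W,ee,(285,r)))
W2=dict(W);W2['eye']=W['eye']-ee+np.array([.5149,.1913,.1651])
for r in (32,35,38): print('w2',tilt(W2,[.5149,.1913,.1651],(285,r)))
print('cap seam', [tilt(W,ee,(285,r),42) for r in (198,201,204)],[tilt(W2,[.5149,.1913,.1651],(285,r),42) for r in (194,197,200)])
E
```

```text
seam now (np.float64(0.1726293887066248), np.float64(26.75))
seam now (np.float64(0.010255376559001661), np.float64(25.75))
seam now (np.float64(0.1852498261055473), np.float64(24.75))
w2 (np.float64(0.1024433760083383), np.float64(38.5))
w2 (np.float64(0.3616378626262602), np.float64(37.75))
w2 (np.float64(0.4820135414618676), np.float64(37.25))
cap seam [(np.float64(0.02775883375977628), np.float64(27.0)), (np.float64(0.055902506630303606), np.float64(22.75)), (np.float64(0.021268212077899307), np.float64(19.0))] [(np.float64(0.02414778931216688), np.float64(33.75)), (np.float64(0.04918087301106766), np.float64(28.500000000000004)), (np.float64(0.0547112195543491), np.float64(24.25))]
```

Tilt is now about 26° (planned 24°), and the cartridge's weight hangs in the pads. The wall is turning it as intended, so I'll continue along the arc with the foot just off the floor.

```bash
python3 -m inch '[{"gripper":255,"slide":[8,0,-3],"twist":0},{"gripper":255,"slide":[16,0,-5.5],"twist":0},{"gripper":255,"slide":[23,0,-7],"twist":0},{"gripper":255,"slide":[30,0,-8],"twist":0},{"gripper":255,"slide":[37,0,-9],"twist":0},{"gripper":255,"slide":[44,0,-10],"twist":0},{"gripper":255,"slide":[51,0,-10.5],"twist":0},{"gripper":255,"slide":[58,0,-10.5],"twist":0},{"gripper":255,"slide":[64,0,-10.5],"twist":0},{"gripper":255,"slide":[70,0,-10],"twist":0},{"gripper":255,"slide":[70,0,-10],"twist":0},{"gripper":255,"slide":[70,0,-10],"twist":0}]'
python3 - <<'E'
from h import *
ee=status.observe()['ee_pos']
im=eyes.capture('wrist');a=im[:,:,::-1]
im=eyes.capture('scene');b=cv2.resize(im[80:240,270:420,::-1],None,fx=2.6,fy=2.6)[:420]
o=np.zeros((420,950,3),np.uint8);b=b[:420];o[:,:560]=a;o[:b.shape[0],560:560+b.shape[1]]=b;cv2.imwrite('pics/m4.png',cv2.resize(o,(800,354)))
print(status.observe()['wrist_torque'])
W=eyes.camera_info('wrist')
for d in(177,42): print(d,[(t,proj(W,ee+np.array([0,0,.019])+1e-3*(d*np.array([np.sin(np.radians(t)),0,-np.cos(np.radians(t))])+20*np.array([np.cos(np.radians(t)),0,np.sin(np.radians(t))]))).round(0)) for t in (0,4,8,12,16)])
E
```

```text
clock: 7.1
ee_pos: [0.6232, 0.1913, 0.1965]
tcp_rot: [0.0, 1.0, -0.0, -0.0]
contact_force: [-0.9, 0.4, -4.4]
width: 0.0394
[-0.00933785  0.33108711 -0.0203953 ]
177 [(0, array([282., 174.])), (4, array([282., 161.])), (8, array([282., 148.])), (12, array([282., 134.])), (16, array([282., 120.]))]
42 [(0, array([281., 222.])), (4, array([281., 218.])), (8, array([281., 214.])), (12, array([281., 210.])), (16, array([281., 206.]))]
```

View pics/m4.png

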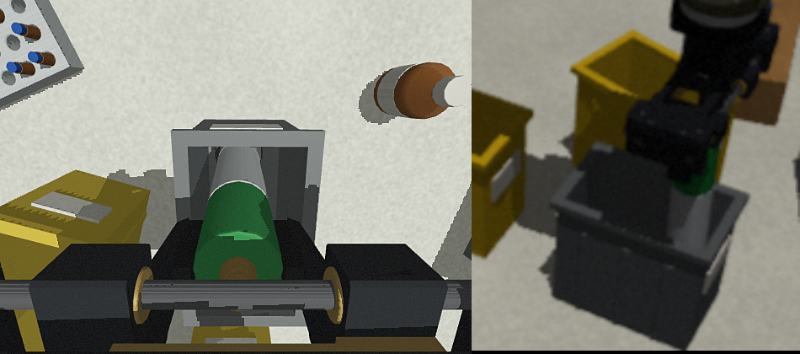

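The cap seam at row 215 in the wrist view gives a tilt of about 6–8°. I'll push the last 13 mm against the far wall, then back off from it.

```bash
python3 -m inch '[{"gripper":255,"slide":[5,0,0],"twist":0},{"gripper":255,"slide":[10,0,0],"twist":0},{"gripper":255,"slide":[13,0,0],"twist":0},{"gripper":255,"slide":[13,0,0],"twist":0},{"gripper":255,"slide":[13,0,0],"twist":0}]'
python3 -m inch '[{"gripper":255,"slide":[-4,2,0],"twist":0},{"gripper":255,"slide":[-9,4,0],"twist":0},{"gripper":255,"slide":[-14,6,0],"twist":0},{"gripper":255,"slide":[-14,6,0],"twist":0},{"gripper":255,"slide":[-14,6,0],"twist":0}]'
python3 - <<'E'
from h import *
ee=status.observe()['ee_pos']
im=eyes.capture('wrist');a=im[:,:,::-1]
im=eyes.capture('scene');b=cv2.resize(im[80:240,270:420,::-1],None,fx=2.6,fy=2.6)[:420]
o=np.zeros((420,950,3),np.uint8);b=b[:420];o[:,:560]=a;o[:b.shape[0],560:560+b.shape[1]]=b;cv2.imwrite('pics/m5.png',cv2.resize(o,(800,354)))
print(status.observe()['wrist_torque'])
W=eyes.camera_info('wrist')
for d in(177,42): print(d,[(t,proj(W,ee+np.array([0,0,.019])+1e-3*(d*np.array([np.sin(np.radians(t)),0,-np.cos(np.radians(t))])+20*np.array([np.cos(np.radians(t)),0,np.sin(np.radians(t))]))).round(0)) for t in (-4,0,4,8,12,16)])
E
```

```text
clock: 7.82
ee_pos: [0.6363, 0.1913, 0.1966]
tcp_rot: [0.0, 1.0, -0.0, -0.0]
contact_force: [-1.3, -0.2, -3.2]
width: 0.0393
clock: 8.45
ee_pos: [0.6224, 0.1853, 0.1969]
tcp_rot: [-0.0, 1.0, -0.0, 0.0]
contact_force: [0.1, -0.4, -3.9]
width: 0.0391
[ 0.07834219  0.05739619 -0.01613144]
177 [(-4, array([282., 188.])), (0, array([282., 175.])), (4, array([282., 161.])), (8, array([282., 148.])), (12, array([282., 134.])), (16, array([282., 120.]))]
42 [(-4, array([281., 227.])), (0, array([281., 223.])), (4, array([281., 218.])), (8, array([281., 214.])), (12, array([281., 210.])), (16, array([281., 207.]))]
```

View pics/m5.png

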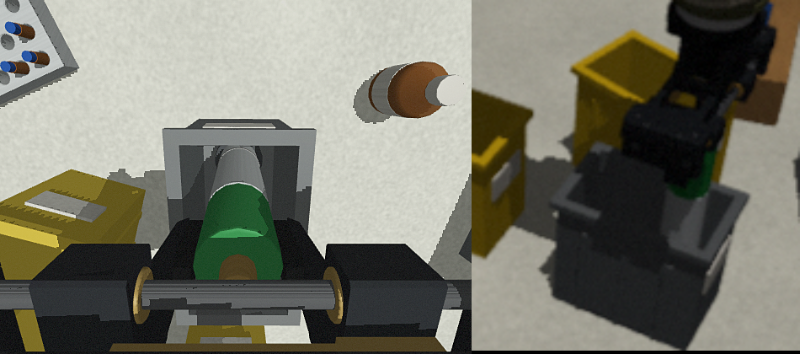

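The cartridge hangs free at 0–4°, clear of the wall (force -3.9 N, about its weight). I'll lower it gently.

```bash
python3 -m inch '[{"gripper":255,"slide":[0,0,1],"twist":0},{"gripper":255,"slide":[0,0,2],"twist":0},{"gripper":255,"slide":[0,0,2],"twist":0},{"gripper":255,"slide":[0,0,2],"twist":0}]'
python3 -m inch '[{"gripper":255,"slide":[0,0,0.5],"twist":0},{"gripper":255,"slide":[0,0,1],"twist":0},{"gripper":255,"slide":[0,0,1],"twist":0},{"gripper":255,"slide":[0,0,1],"twist":0}]'
```

```text
clock: 9.05
ee_pos: [0.6223, 0.1853, 0.1947]
tcp_rot: [-0.0, 1.0, -0.0, -0.0]
contact_force: [0.5, -0.0, -2.2]
width: 0.0393
clock: 9.55
ee_pos: [0.6223, 0.1853, 0.1938]
tcp_rot: [-0.0, 1.0, -0.0, 0.0]
contact_force: [-0.5, -0.3, -2.5]
width: 0.0391
```

```bash
python3 -m inch '[{"gripper":255,"slide":[0,0,0.5],"twist":0},{"gripper":255,"slide":[0,0,1],"twist":0},{"gripper":255,"slide":[0,0,1],"twist":0},{"gripper":255,"slide":[0,0,1],"twist":0}]'
python3 -m inch '[{"gripper":255,"slide":[0,0,0.5],"twist":0},{"gripper":255,"slide":[0,0,1],"twist":0},{"gripper":255,"slide":[0,0,1],"twist":0},{"gripper":255,"slide":[0,0,1],"twist":0}]'
```

```text
clock: 10.05
ee_pos: [0.6223, 0.1853, 0.1927]
tcp_rot: [-0.0, 1.0, -0.0, 0.0]
contact_force: [0.0, -0.1, -3.7]
width: 0.0395
clock: 10.55
ee_pos: [0.6226, 0.1853, 0.1924]
tcp_rot: [-0.0, 1.0, -0.0, 0.001]
contact_force: [1.4, -0.6, 4.6]
width: 0.0395
```

It touched down at z = 0.1924 with the force reversing to +4.6 N. Easing the jaws open.

```bash
python3 -m inch '[{"gripper":135,"slide":[0,0,0],"twist":0},{"gripper":125,"slide":[0,0,0],"twist":0},{"gripper":115,"slide":[0,0,0],"twist":0},{"gripper":100,"slide":[0,0,0],"twist":0},{"gripper":100,"slide":[0,0,0],"twist":0},{"gripper":100,"slide":[0,0,0],"twist":0}]'
python3 - <<'E'
from h import *
im=eyes.capture('wrist');cv2.imwrite('pics/w6.png',im[:,:,::-1])
E
```

```text
clock: 11.3
ee_pos: [0.6223, 0.1853, 0.1917]
tcp_rot: [0.0, 1.0, -0.0, -0.0]
contact_force: [-0.5, -0.3, -0.1]
width: 0.0536
```

View pics/w6.png

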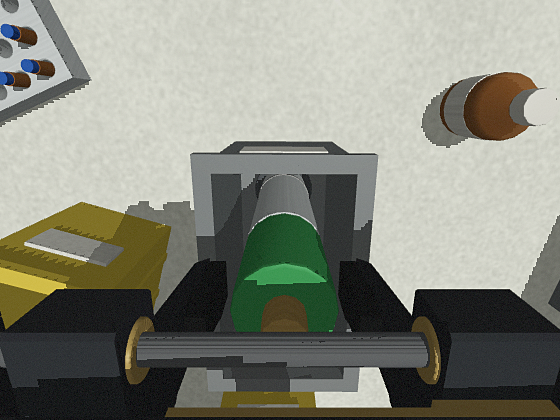

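The wrist view shows the cap (285,250) and stub (285,313) between the free pads, and nothing has tipped. Opening fully and lifting straight up.

```bash
python3 -m inch '[{"gripper":50,"slide":[0,0,0],"twist":0},{"gripper":0,"slide":[0,0,0],"twist":0},{"gripper":0,"slide":[0,0,0],"twist":0},{"gripper":0,"slide":[0,0,-5],"twist":0},{"gripper":0,"slide":[0,0,-20],"twist":0},{"gripper":0,"slide":[0,0,-45],"twist":0},{"gripper":0,"slide":[0,0,-80],"twist":0},{"gripper":0,"slide":[0,0,-120],"twist":0},{"gripper":0,"slide":[0,0,-140],"twist":0},{"gripper":0,"slide":[0,0,-140],"twist":0}]'
python3 -m inch '[{"gripper":0,"slide":[-30,0,0],"twist":0},{"gripper":0,"slide":[-80,0,0],"twist":0},{"gripper":0,"slide":[-130,0,0],"twist":0},{"gripper":0,"slide":[-180,0,0],"twist":0},{"gripper":0,"slide":[-200,0,0],"twist":0},{"gripper":0,"slide":[-200,0,0],"twist":0},{"gripper":0,"slide":[-200,0,0],"twist":0}]'
python3 - <<'E'
from h import *
t=eyes.capture('top')[:,:,::-1];s=eyes.capture('scene')[:,:,::-1]
a=cv2.resize(t[100:260,160:440],None,fx=2.8,fy=2.8)[:300];cv2.imwrite('pics/t7.png',cv2.resize(t[100:240,160:440],None,fx=2.8,fy=2.8));cv2.imwrite('pics/s7.png',s)
t0=cv2.imread('pics/top0.png');s0=cv2.imread('pics/scene0.png')
for n,i in (('t0',t0),('t',t),('s0',s0),('s',s)):
    m=cv2.inRange(cv2.cvtColor(np.ascontiguousarray(i),cv2.COLOR_BGR2HSV),(4,180,90),(11,255,255));k,l,st,c=cv2.connectedComponentsWithStats(m)
    j=1+np.argmax(st[1:,4]);print(n,'orange',st[j],c[j].round(2))
T=eyes.camera_info('top');S=eyes.camera_info('scene')
for nm,C in(('top',T),('scene',S)): print(nm,'expect upright stub top',proj(C,[.6223,.1853,.246]),'cap mid',proj(C,[.6223,.1853,.201]))
E
```

```text
clock: 12.6
ee_pos: [0.6226, 0.1854, 0.334]
tcp_rot: [-0.0, 1.0, -0.0, 0.002]
contact_force: [0.7, 1.7, -0.4]
width: 0.088
clock: 13.48
ee_pos: [0.4229, 0.1853, 0.3313]
tcp_rot: [0.0, 1.0, -0.0, -0.0]
contact_force: [-0.5, -0.2, -0.0]
width: 0.0876
t0 orange [389 195   8  14  68] [393.04 201.34]
t orange [389 195   9  14  78] [393.14 201.77]
s0 orange [197 239  35  40 710] [214.97 259.28]
s orange [197 239  35  40 687] [215.05 259.28]
top expect upright stub top [215.17257409 126.24813551] cap mid [217.87722064 133.06565667]
scene expect upright stub top [371.45548535 136.55666552] cap mid [368.26889837 154.15571144]
```

View pics/t7.png

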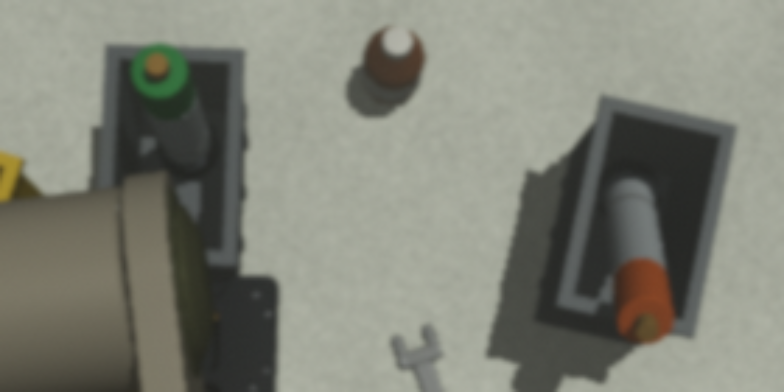

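View pics/s7.png

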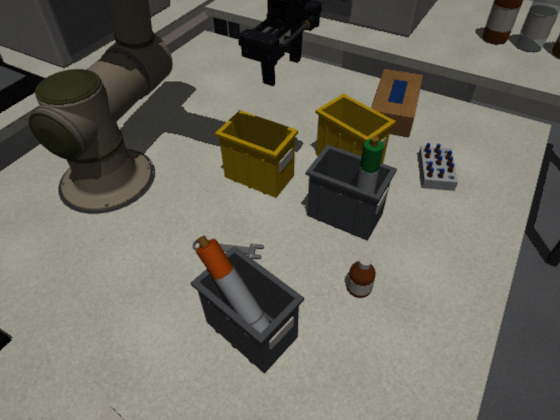

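Upright in both views: stub at (216,123) in the top view and (374,138) in the scene view. The orange cartridge is unchanged. One last check of the height and lean.

```bash
python3 - <<'E'
from h import *
T=eyes.camera_info('top');S=eyes.camera_info('scene')
s=cv2.imread('pics/s7.png');t=eyes.capture('top')[:,:,::-1].copy()
cv2.imwrite('pics/c8.png',np.hstack([cv2.resize(s[125:215,335:405],(350,450),interpolation=2),cv2.resize(t[105:195,185:255],(350,450),interpolation=2)]))
P,e=tri(T,(216,123.3),S,(374,138));print('stub',P.round(4),e)
for x,y in((P[0],P[1]),): print('vertical axis px scene cap base/top',[proj(S,[x,y,z]).round(1) for z in(.171,.231,.246)],'top: foot',proj(T,[x,y,.036]).round(1))
E
```

```text
stub [0.6282 0.184  0.2456] 5.3517826440732495e-05
vertical axis px scene cap base/top [array([368.7, 166.5]), array([372.9, 143.9]), array([374. , 137.9])] top: foot [226.5 150.8]
```

View pics/c8.png

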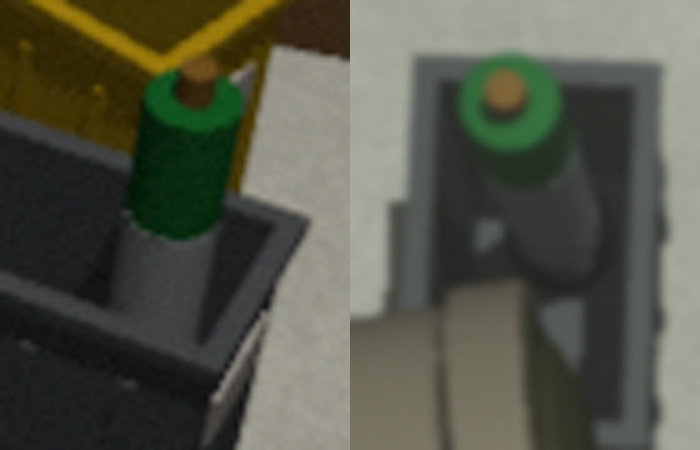

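```bash
python3 -c "
from rig import ctrl; print(ctrl.close_job())"
```

```text
the job is handed in; nothing more can be done
None
```

The green-capped cartridge now stands upright by itself on the floor of its own grey bin, and I handed the job in at about 13.5 s. I pinched it high on the cap and swung it upright along an arc against the far wall. I then backed off the wall, lowered it to the floor, opened the jaws and drew the arm away.

**Final checks**
- **Height:** the stub top measured 0.2456 m, against 0.246 m expected when upright, and the cap's axis lines up with a vertical in both views. The foot is about 10 mm clear of the far wall.
- **Orange cartridge:** its cap sits within 0.5 px of where it was in the first pictures.
- **Forces:** force readings at the end of each move stayed below 5 N.

**Small disagreements**
- **Position:** the stub stands about 6 mm further in +x than where I released it. It probably settled from a slight tilt as the jaws opened.
- **Touchdown:** the tool was about 2 mm lower at touchdown than I had calculated, within calibration and grip-point error.
- **Lifting:** the foot was lifted a few millimetres off the floor during the swing, but the cartridge never left the bin.

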